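# Key the drive plate on the wheel stand and catch it

### The job

The drive plate of the wheel assembly stand is lying loose on the spindle, riding high on its rubber ring with its notch away from the brass index pin. With a fingertip against its studs, push the plate round until the notch stands over the pin, press it down until it is fully home on the flange, then push the red-knobbed catch all the way over the plate's rim. Do not lift the plate, and leave the wheels, boxes, tape, spanner and axle shaft around it where they are.

Things in the scene. Friction and masses are not known exactly. Their poses are not given: they have to be found in the camera images.
- stand: Wheel assembly stand bolted to the bench: blue base 196 x 206 x 14 mm, dark round flange 152 mm across with its top face 42 mm above the bench, steel spindle nose 25 mm in diameter reaching 82 mm above the bench. Origin on the spindle axis at bench level, z up; the index pin lies to its -x (roughly towards the robot), the catch pivot at x +46, y +80 mm. Fixed.
- index_pin (a point): Brass index pin on the flange, 62 mm from the spindle axis: 10 mm in diameter, 9 mm high, its upper 4.5 mm tapering to 4 mm; it points straight up. A red paint line, 5 mm wide, on the flange rim runs out from it and stays visible beside the plate. The point is the centre of its foot, on the flange's top face.
- drive_plate: Light grey aluminium disc, 130 mm in diameter, 12 mm thick, 0.35 to 0.6 kg, its 26.6 mm bore loose on the spindle nose. Origin on its axis at its underside, z up. Notch at its -x; three studs at 0, +120 and -120 degrees from its +x. Starts 11 mm above the flange on the rubber ring, 0.6 rad or more off the keyed angle, and can be turned either way. Its yaw equals the stand's when the notch is over the pin.
- stud (a point): The drive stud opposite the notch, one of three alike on the plate: steel, upright, 10 mm in diameter, 42 mm from the plate's axis, 23 mm high above the plate's top, with a 15 mm collar 3 mm high at its foot. The point is on its axis at the plate's top face. A push of about 1 to 6 N at a stud turns the plate, which stays where it is left.
- rubber_ring (a joint): Black rubber ring, 92 mm across, round the spindle under the plate, carrying it; value = how far it has been pushed down (m), 0 at the start, 0.011 when the plate is home (underside on the flange). With the notch over the pin it gives way with stiff friction to a slow push of about 7 to 10 N down on the plate (within 40 mm of the axis) and stays down. With the notch off the pin, the pin stops the plate 9 mm short.
- plate_notch (a point): Notch in the plate's rim, 16 mm wide, open at the rim and reaching in to 50 mm from the axis, right through the thickness. The point is in the notch's middle, 62 mm from the plate's axis, at the underside; it coincides with index_pin when the plate is home.
- catch (a joint): Retaining catch, a flat steel arm on a vertical pivot, left far side of the stand: 0 = closed, pointing at the spindle over the plate's rim (end stop); grows to 2.1 rad as it opens, clockwise seen from above. Starts at 1.35 to 1.9. Its underside is 56.5 mm above the bench: it clears the plate by 2.5 mm when that is home, else strikes its edge. Turns with about 2 N at the knob and stays where left.
- catch_knob (a point): Middle of the red knob that stands upright on the catch arm: 15 mm in diameter, reaching 89 mm above the bench, 32 mm from the catch pivot. The point is on the knob's axis, 76.5 mm above the bench. The arm ends 18 mm beyond the knob's axis.
- catch_pivot (a point): Axis of the catch's pivot, at the height of the arm's underside; a screw head 13 mm in diameter ends 15.5 mm above it.
- green_wheel: Green guide wheel, 140 mm in diameter, 62 mm high, lying flat behind the stand; origin at the centre of its underside. Bystander.
- white_wheel: White guide wheel, 138 mm in diameter, 64 mm high, lying flat behind the stand; origin at the centre of its underside. Bystander.
- tape_roll: Roll of blue masking tape, about 80 mm in diameter, 48 mm high, in front of the stand on the left; origin at the underside. Bystander.
- spanner: Spanner, 170 x 25 x 8 mm, lying to the right of the stand; origin at the centre of its underside. Bystander.
- black_box: Black bearing box, 54 x 54 x 25 mm; origin at the centre of its underside. Bystander.
- orange_box: Orange bearing box, 54 x 54 x 25 mm; origin at the centre of its underside. Bystander.
- axle_shaft: Turned steel axle shaft standing on end, 46 mm thick, 229 mm high, behind the stand on the right; origin at the centre of its underside. Bystander.
There are look-alikes about, which are no part of the job. There is more than one size of the drive_plate; the job needs the larger.

How it is judged:
By the outcome, as a careful person would: the job done as asked, in the order asked, and still so for the second after the job is handed in, with the robot touching nothing.
It also fails if it takes over 72 s, if anything falls off the work surface, if the arm or the gripper's body presses on something with over 40 N, if the wrist force passes 120 N, or if a joint passes its speed limit or range.

### The arm

A 6-joint arm with a two-finger parallel gripper is mounted at the origin on a cart in front of the work surface, level with it; the furniture and walls round the work are solid. World frame = base frame: x ahead of the robot, y to its left, z up, the work surface at z = 0. Lengths are in m, angles in degrees, forces in N, time in s.
With the tool pointing down it reaches from about 0.3 to 0.75 m from the base axis. Payload 8.5 kg.
Tool frame: the origin (TCP) lies at the very end of the fingers, on their centre line; the grasp point (between the pads) lies 19 mm behind it; z points along the fingers, y is the line along which they close (so a half turn about z gives the same grasp; the last joint's range is limited). The gripper opens to 85 mm and grips with 20 to 120 N. Pads are 22 mm wide; open, the fingers measure 114 mm over their backs; the gripper's body (76 mm by 85 mm) begins 54 mm behind the grasp point. The pads swing forward as they close: fully open they stand 13 mm farther back than shut.
Start: joints at [-75.533, 21.807, 74.336, -0, 83.858, -12.336], TCP at [0.248, -0.491, 0.231] pointing down, gripper open.
Joint ranges: [-178.18, 178.18], [-50.72, 133.34], [12.68, 142.11], [-81.47, 261.47], [9.98, 163.14], [-165.26, 165.26]. Speed limits (degrees/s): [136.94, 136.94, 180, 180, 180, 180].

### API

Orientations are given as a 3x3 rotation matrix whose columns are the frame's x, y, z axes.
In Python, from rig import env, optics, spotter gives the robot as it stands.
- The arm moves only by the shell command python3 -m crank 'ROWS' [FORCE]. ROWS is JSON, one flat list of numbers, 5 for each row, row after row: the finger opening in cm, from 0 to 8.54, then the shift along the tool's x, y, z in cm, then the turn about the tool's z in rad. A call has exactly 8 rows; each row shifts and turns the commanded pose from where the row before left it, along the tool's axes as they then stand; what a row does not reach is not made up. A row lasts 1/12 s, in which the tool goes at most 41.7 mm and 7.16 degrees, less where a joint would pass 70% of its speed; a pose out of reach is approached as far as the arm can. A call is refused whole if a number of a shift passes 4.17 or a number of a turn 0.125, either way. A call with a gripper value outside its range is refused whole. The fingers move at their own pace and stop on an object; FORCE is the grip in N (left out, the last holds). Time passes only in rows, so rows that do not move let the fingers close, or fill a call up. It gives the time, the measured TCP pose, the force, the opening and the grip force at its end, in the units of the state.
- env.observe(): the state, without advancing time (a new reading comes with each control period).
- optics.get_image(name): name is "side" or "top" or "wrist"; returns a dict with "color" (384x512x3 uint8, red, green, blue), "intrinsics" (3x3 intrinsics, pixels), "pose" (4x4, takes a point from camera to world coordinates). Camera axes: x right, y up, looking along -z (the intrinsics and any distortion apply to the point x, -y, -z); pixel columns grow to the right and rows downward; lengths in m; the calibration is good to about 2 mm. A picture is of the moment at which its call begins. There is no depth.
- env.close_job(): hands the job in; it is judged then, once.
Trained networks look in a picture, given as the dict that the camera call returned (one of the last four; its "shot" number tells which), for a name from the list of things; names that differ only in an ending like _2 or _b are one class to them, and where a whole thing is asked for, a point or a joint stands for the part that bears it (a point fixed in the world has none). Each returns a list of dicts, best first, with "score" (0 to 1); they miss things now and then, are a little off and sometimes report something else, mostly with a low value. They report only what shows in the picture. A call takes as long as a camera call. They do not tell look-alikes from the thing itself.
- spotter.look_for(picture, query): "at" ([column, row] as shares, 0 to 1, of the picture: columns of its width, rows of its height, amid what is visible of it).
The state is a dict: "time_s": time; "q": joint angles; "qvel": joint speeds; "joint_efforts": joint torques, N m; "position": TCP position; "tool_rot": TCP orientation; "ft_force": force on the tool from outside, world axes, zero at the start; "wrist_torque": the same for the moment, N m; "grip_width": finger opening in m; "gripper_force": force on a finger pad.
Only numpy, scipy, OpenCV 4.12 (cv2) and the standard library are available. Lean on these libraries where they do the work, as an engineer would, in place of code of your own. Each camera call takes 0.05 s, during which the arm holds its last target. There are 200 camera calls.

## Working session

There is one attempt and no reset: what is moved stays moved. The work goes in short steps, Python scripts to look and compute and a shell command to move; the robot and the scene stay as the last step left them, time stands still between calls to the robot, and variables do not carry over. Pictures are saved under pics/ and viewed, at most 13 in all, crops included, and the job is handed in when it is done.

```bash
ls; mkdir -p pics; cat > h.py <<'E'
import numpy as np, cv2
from rig import env, optics, spotter
def shot(cam,fn=None):
    p=optics.get_image(cam)
    if fn: cv2.imwrite('pics/'+fn+'.png',p['color'][:,:,::-1])
    return p
def ray(p,at):
    K=np.array(p['intrinsics']);T=np.array(p['pose'])
    d=np.linalg.inv(K)@[at[0],at[1],1]; d=np.array([d[0],-d[1],-d[2]])
    return T[:3,3],T[:3,:3]@d
def onz(p,px,z):
    o,d=ray(p,px); return o+d*(z-o[2])/d[2]
def proj(p,X):
    K=np.array(p['intrinsics']);T=np.array(p['pose'])
    c=T[:3,:3].T@(np.array(X)-T[:3,3]); u=K@[c[0],-c[1],-c[2]]; return u[:2]/u[2]
def find(p,q,z,n=3):
    r=[]
    for d in spotter.look_for(p,q)[:n]:
        px=np.array(d['at'])*[512,384]; r.append((round(d['score'],2),px.round(1),onz(p,px,z).round(4)))
    return r
E
python3 - <<'E'
from h import *
for c in ['top','side']:
    p=shot(c,c+'0'); print(c,[k for k in p], np.array(p['pose'])[:3,3])
    for q,z in [('stand',.042),('drive_plate',.065),('stud',.065),('plate_notch',.06),('index_pin',.042),('catch_knob',.0765),('catch_pivot',.07),('axle_shaft',.1)]:
        print(q,*find(p,q,z))
print(env.observe())
E
```

```text
pics
top ['color', 'intrinsics', 'pose', 'shot'] [ 0.3915599  -0.0773244   1.13800008]
stand (0.79, array([255.7, 208.2]), array([ 0.548 , -0.0613,  0.042 ]))
drive_plate (0.85, array([262.4, 208.7]), array([ 0.5439, -0.077 ,  0.065 ])) (0.78, array([175.4, 226.7]), array([0.4972, 0.121 , 0.065 ]))
stud (0.77, array([177.2, 228.2]), array([0.4939, 0.1167, 0.065 ])) (0.74, array([262.9, 208.8]), array([ 0.5437, -0.0782,  0.065 ]))
plate_notch (0.59, array([169.7, 226.9]), array([0.4969, 0.1351, 0.06  ])) (0.57, array([264.4, 207.4]), array([ 0.5478, -0.0816,  0.06  ]))
index_pin (0.86, array([259.9, 213.4]), array([ 0.536 , -0.0714,  0.042 ])) (0.52, array([262.2, 206. ]), array([ 0.5536, -0.0764,  0.042 ])) (0.29, array([217.4, 194.4]), array([0.5786, 0.0301, 0.042 ]))
catch_knob (0.57, array([217.8, 195. ]), array([0.5713, 0.0258, 0.0765]))
catch_pivot (0.77, array([258.4, 211.9]), array([ 0.5356, -0.0681,  0.07  ])) (0.53, array([217.9, 118.7]), array([0.7559, 0.0337, 0.07  ])) (0.32, array([265.5, 205.2]), array([ 0.5515, -0.084 ,  0.07  ]))
axle_shaft (0.78, array([355.9, 127.7])
[... 1147 characters left out ...]
9984e+01, -1.23354952e+01]), 'qvel': array([ 0.09557925,  0.07645678,  0.08572189,  0.10597081,  0.07026413,
       -0.05348034]), 'joint_efforts': array([-8.45120462e-05, -4.48324084e+01, -2.31458169e+01, -1.70561279e-04,
        5.91425724e-04,  2.22662277e-05]), 'position': array([ 0.24798878, -0.49089215,  0.23133089]), 'tool_rot': array([[ 8.92569229e-01,  4.50910380e-01, -2.58106157e-05],
       [ 4.50910381e-01, -8.92569229e-01,  1.46354119e-05],
       [-1.64385022e-05, -2.47013929e-05, -1.00000000e+00]]), 'ft_force': array([-0.42434479, -0.13247968, -0.69108883]), 'wrist_torque': array([ 0.01202186, -0.01505455, -0.02471785]), 'gripper_force': 0.0, 'grip_width': 0.08547973330939798}
```

View pics/top0.png

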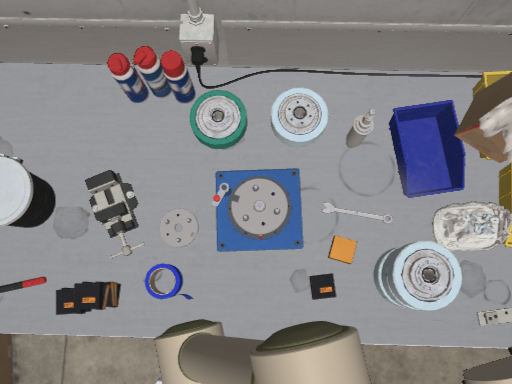

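View pics/side0.png

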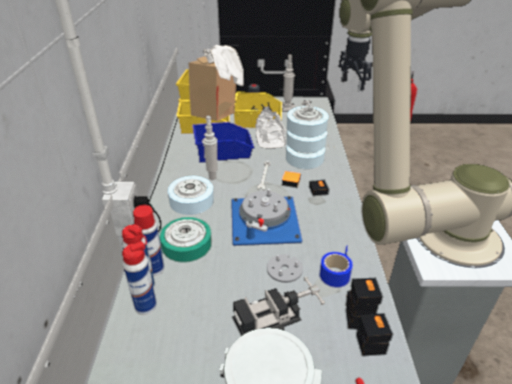

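The top view shows the stand at about (259,210), with the plate on it centred near (260,206). The red knob is at (217,198), and the loose smaller look-alike plate is at (179,227). I'll zoom in on the stand.

```bash
python3 - <<'E'
from h import *
p=shot('top'); c=p['color']; s=shot('side')
z=cv2.resize(c[160:260,205:315],None,fx=5,fy=5,interpolation=cv2.INTER_CUBIC)
cv2.imwrite('pics/z1.png',z[:,:,::-1])
hsv=cv2.cvtColor(c,cv2.COLOR_RGB2HSV)
m=cv2.inRange(hsv,(100,120,40),(125,255,255)); m[:160]=0;m[260:]=0;m[:,:205]=0;m[:,310:]=0
ct=max(cv2.findContours(cv2.morphologyEx(m,cv2.MORPH_CLOSE,np.ones((9,9))),0,2)[0],key=cv2.contourArea)
r=cv2.minAreaRect(ct); b=cv2.boxPoints(r); print(r); W=np.array([onz(p,x,.014) for x in b]);print(W.round(4),W.mean(0))
E
```

```text
((258.2535400390625, 209.59808349609375), (79.73487854003906, 85.1956787109375), 87.95458984375)
[[ 0.6405  0.0429  0.014 ]
 [ 0.6533 -0.1649  0.014 ]
 [ 0.4597 -0.1738  0.014 ]
 [ 0.4472  0.0279  0.014 ]] [ 0.5501756  -0.06696689  0.014     ]
```

View pics/z1.png

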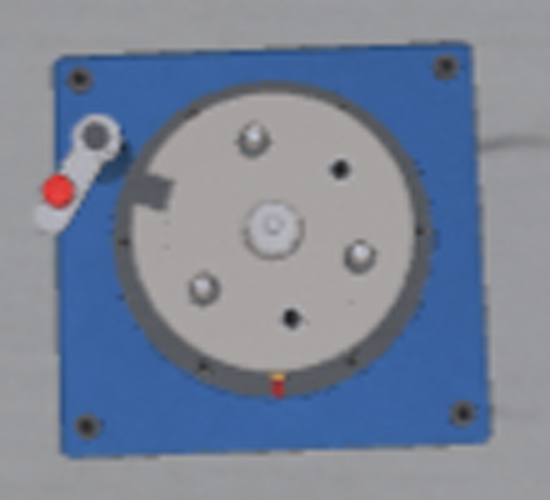

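The crop shows the spindle at crop (273,228). The notch is at (152,190), about 110° short of the red line at (278,385), so the plate needs turning counter-clockwise. The catch is open, with its knob at (58,190). I'll move over the stand and use the wrist camera.

```bash
python3 -m crank '[0,2.5,-1.35,0,0, 0,2.5,-1.35,0,0, 0,2.5,-1.35,0,0, 0,2.5,-1.35,0,0, 0,2.5,-1.35,0,0, 0,2.5,-1.35,0,0, 0,2.5,-1.35,0,0, 0,2.5,-1.35,0,0]' && python3 -m crank '[0,2.5,-1.35,0,0, 0,2.5,-1.35,0,0, 0,2.5,-1.35,0,0, 0,2.5,-1.35,0,0, 0,2.5,-1.35,0,0, 0,2.5,-1.35,0,0, 0,0,0,0,0, 0,0,0,0,0]'
python3 - <<'E'
from h import *
p=shot('wrist','w1'); print(np.array(p['pose']).round(3)); o=env.observe(); print(o['position'],o['grip_width'],o['time_s'])
for q,z in [('drive_plate',.065),('stud',.065),('plate_notch',.06),('index_pin',.042),('catch_knob',.0765),('catch_pivot',.07)]:
        print(q,*find(p,q,z))
E
```

```text
time_s: 1.67
position: [0.3784, -0.3031, 0.2315]
tool_rot: [[0.893, 0.451, 0.0], [0.451, -0.893, -0.0], [0.0, 0.0, -1.0]]
ft_force: [0.7, -0.3, 0.0]
grip_width: -0.0001
gripper_force: 0.0
time_s: 2.33
position: [0.4756, -0.1634, 0.2313]
tool_rot: [[0.891, 0.453, -0.0], [0.453, -0.891, -0.0], [-0.0, 0.0, -1.0]]
ft_force: [-0.5, 0.3, 0.1]
grip_width: 0.0001
gripper_force: 0.0
[[ 0.453  0.862  0.229  0.534]
 [-0.891  0.438  0.117 -0.134]
 [ 0.001 -0.257  0.966  0.374]
 [ 0.     0.     0.     1.   ]]
[ 0.47518039 -0.16423606  0.23127946] -5.151658109651398e-05 2.3833
drive_plate (0.85, array([34.4, 34.2]), array([0.5017, 0.0731, 0.065 ])) (0.8, array([213.6,  73.2]), array([ 0.5445, -0.083 ,  0.065 ]))
stud (0.94, array([34.3, 33.8]), array([0.502 , 0.0732, 0.065 ])) (0.86, array([211.1,  73.2]), array([ 0.5434, -0.081 ,  0.065 ]))
plate_notch (0.93, array([215. ,  71.5]), array([ 0.5466, -0.0827,  0.06  ])) (0.88, array([37.6, 33.1]), array([0.5034, 0.0741, 0.06  ]))
index_pin (0.79, array([261.2, 101.3]), array([ 0.5429, -0.1332,  0.042 ]))
catch_knob (0.45, array([100.8,   9.4]), array([0.5468, 0.021 , 0.0765]))
catch_pivot (0.93, array([256.5, 104.1]), array([ 0.5379, -0.1305,  0.07  ]))
```

View pics/w1.png

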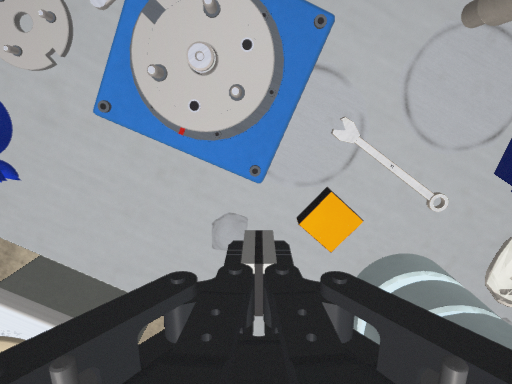

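The wrist view shows the spindle at (202,58), the notch at (153,12), and the red line at (182,131). The stud feet are at about (155,75), (237,95) and (211,12).

```bash
python3 - <<'E'
from h import *
p=shot('wrist'); t=shot('top')
c=p['color'].astype(int)
S=onz(p,(202,56),.082); print('spindle wrist',S, 'top',onz(t,(259.4,205.4),.082))
# plate ellipse: circle fit of plate rim (z=.065) via bright mask
for px in [(131,52),(283,55),(204,138),(262,14),(276,95),(147,97)]:
    X=onz(p,px,.065); print(px,X,np.linalg.norm(X[:2]-S[:2]))
f=lambda X:np.degrees(np.arctan2(*(X-S)[1::-1]))
print('notch',f(onz(p,(153,12),.065)),'top',f(onz(t,(235.4,197.6),.065)))
print('pin',f(onz(p,(182,131),.042)),'top',f(onz(t,(260.6,237.2),.042)),onz(t,(260.6,237.2),.042))
for px in [(158,74),(238,95),(212,11)]: X=onz(p,px,.067); print('stud',X,f(X),np.linalg.norm((X-S)[:2]))
print('knob top',onz(t,(205+58/5-.4,160+190/5-.4),.089),'pivot',onz(t,(205+95/5-.4,160+135/5-.4),.072))
E
```

```text
spindle wrist [ 0.55152826 -0.07303219  0.082     ] top [ 0.54888671 -0.07007185  0.082     ]
(131, 52) [ 0.52682114 -0.01070733  0.065     ] 0.06704349818227806
(283, 55) [ 0.58637704 -0.13452418  0.065     ] 0.07068028100650904
(204, 138) [ 0.48641288 -0.10109871  0.065     ] 0.07090657020703531
(262, 14) [ 0.60757424 -0.10244456  0.065     ] 0.06329485797366212
(276, 95) [ 0.55285228 -0.14486261  0.065     ] 0.07184262157455745
(147, 97) [ 0.49701752 -0.03796492  0.065     ] 0.06481615615051999
notch 75.71211836516069 top 74.20579158695885
pin -178.213507607449 top -178.81360483825347 [ 0.48025147 -0.0745083   0.042     ]
stud [ 0.52050926 -0.040155    0.067     ] 133.3342230275898 0.04520053073189267
stud [ 0.53686746 -0.11332345  0.067     ] -109.99494975820437 0.042875680063496846
stud [ 0.58959318 -0.06271112  0.067     ] 15.170649065213658 0.03943936054363209
knob top [0.56315949 0.02793412 0.089     ] pivot [0.59206295 0.0136393  0.072     ]
```

```bash
python3 -m crank '[0,2.75,-0.39,0,0, 0,2.75,-0.39,0,0, 0,2.75,-0.39,0,0, 0,2.75,-0.39,0,0, 0,2.75,-0.39,0,0, 0,0,0,0,-0.112, 0,0,0,0,-0.112, 0,0,0,0,-0.112]' && python3 -m crank '[0,0,0,0,-0.112, 0,0,0,0,-0.112, 0,0,0,0,-0.112, 0,0,0,0,-0.113, 0,0,0,3,0, 0,0,0,3,0, 0,0,0,3,0, 0,0,0,0,0]'
python3 - <<'E'
from h import *
o=env.observe();print(o['position'],np.degrees(np.arctan2(o['tool_rot'][1,0],o['tool_rot'][0,0])))
p=shot('wrist','w2')
C=np.array([.549,-.0715])
print([proj(p,[C[0]+.042*np.cos(a),C[1]+.042*np.sin(a),.067]).round() for a in np.radians([12.5,132.5,-107.5])],proj(p,[*C,.082]))
E
```

```text
time_s: 3.45
position: [0.5893, -0.0847, 0.231]
tool_rot: [[0.69, 0.724, -0.0], [0.724, -0.69, 0.0], [-0.0, -0.0, -1.0]]
ft_force: [0.7, -0.2, -0.6]
grip_width: -0.0004
gripper_force: 0.0
time_s: 4.12
position: [0.5866, -0.0844, 0.1359]
tool_rot: [[0.313, 0.95, -0.01], [0.95, -0.313, 0.003], [0.0, -0.01, -1.0]]
ft_force: [-0.6, 0.2, -0.1]
grip_width: 0.0
gripper_force: 0.0
[ 0.58655214 -0.08440035  0.13594171] 71.75469091478904
[array([254., 175.]), array([148., 176.]), array([206., 260.])] [198.13766618 211.48702193]
```

View pics/w2.png

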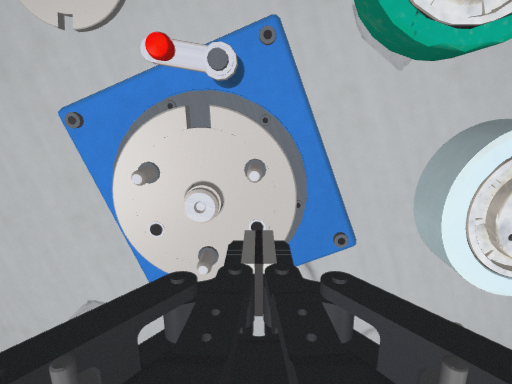

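```bash
python3 -m crank '[0,0,0,2,0, 0,0,0,2,0, 0,0,0,1.5,0, 0,0,0,0.7,0, 0,0,0,0,0, 0,0.366,-0.016,0,-0.0873, 0,0.366,-0.016,0,-0.0873, 0,0.366,-0.016,0,-0.0873]' && python3 -m crank '[0,0.366,-0.016,0,-0.0873, 0,0.366,-0.016,0,-0.0873, 0,0.366,-0.016,0,-0.0873, 0,0.366,-0.016,0,-0.0873, 0,0.366,-0.016,0,-0.0873, 0,0.366,-0.016,0,-0.0873, 0,0,0,0,0, 0,0,0,0,0]'
python3 - <<'E'
from h import *
o=env.observe();P=o['position'];ps=np.degrees(np.arctan2(o['tool_rot'][1,0],o['tool_rot'][0,0]))
C=np.array([.550,-.0705]);d=P[:2]-C;print(P,ps,np.linalg.norm(d),np.degrees(np.arctan2(d[1],d[0])))
p=shot('wrist','w3')
E
```

```text
time_s: 4.83
position: [0.5923, -0.0745, 0.0816]
tool_rot: [[0.052, 0.999, 0.003], [0.999, -0.052, -0.001], [-0.001, 0.003, -1.0]]
ft_force: [-0.3, 0.0, 0.0]
grip_width: -0.0002
gripper_force: 0.1
time_s: 5.5
position: [0.5875, -0.0531, 0.081]
tool_rot: [[-0.449, 0.894, 0.003], [0.894, 0.449, -0.001], [-0.002, 0.002, -1.0]]
ft_force: [0.0, -0.1, -0.3]
grip_width: -0.0001
gripper_force: 0.0
[ 0.58748837 -0.05310607  0.08100242] 116.66201266085729 0.04132706776187023 24.890449164330736
```

View pics/w3.png

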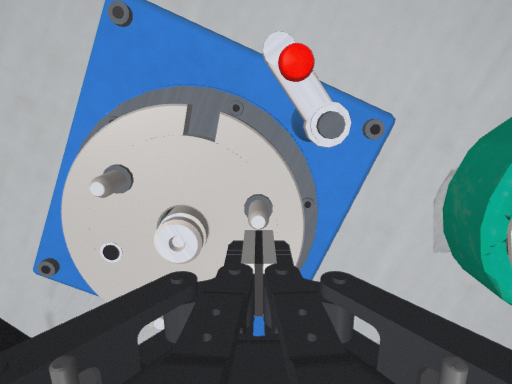

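The fingertip at (258,232) is just behind the stud at (258,212), with the notch at (203,120). I'll go a little lower and carry on round the arc.

```bash
python3 -m crank '[0,0,0,0.5,0, 0,0,0,0,0, 0,0.366,-0.016,0,-0.0873, 0,0.366,-0.016,0,-0.0873, 0,0.366,-0.016,0,-0.0873, 0,0.366,-0.016,0,-0.0873, 0,0.366,-0.016,0,-0.0873, 0,0.366,-0.016,0,-0.0873]' && python3 -m crank '[0,0.366,-0.016,0,-0.0873, 0,0.366,-0.016,0,-0.0873, 0,0.366,-0.016,0,-0.0873, 0,0.366,-0.016,0,-0.0873, 0,0.366,-0.016,0,-0.0873, 0,0.366,-0.016,0,-0.0873, 0,0,0,0,0, 0,0,0,0,0]'
python3 - <<'E'
from h import *
o=env.observe();P=o['position'];ps=np.degrees(np.arctan2(o['tool_rot'][1,0],o['tool_rot'][0,0]))
C=np.array([.550,-.0705]);d=P[:2]-C;print(P,ps,np.linalg.norm(d),np.degrees(np.arctan2(d[1],d[0])))
p=shot('wrist','w4')
E
```

```text
time_s: 6.22
position: [0.5725, -0.0368, 0.0742]
tool_rot: [[-0.839, 0.545, 0.001], [0.545, 0.839, -0.0], [-0.001, 0.0, -1.0]]
ft_force: [1.7, -0.2, -1.4]
grip_width: -0.0005
gripper_force: 0.8
time_s: 6.88
position: [0.5515, -0.03, 0.0743]
tool_rot: [[-0.998, 0.059, -0.0], [0.059, 0.998, 0.0], [0.0, 0.0, -1.0]]
ft_force: [-0.1, 0.6, 0.3]
grip_width: -0.0002
gripper_force: 0.0
[ 0.55150773 -0.02998717  0.07425932] 176.6294627587744 0.04054088039229032 87.86866109823227
```

View pics/w4.png

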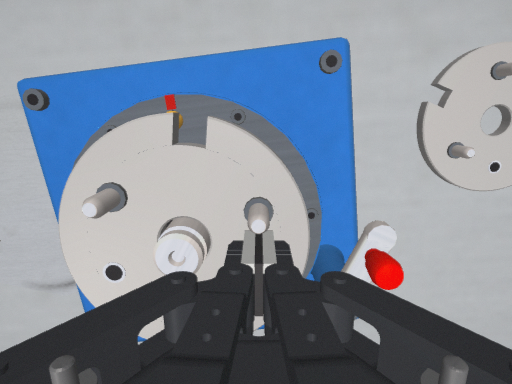

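The notch (middle at about (191,130)) is nearly over the pin at (176,120), with the red line at (171,102). I'll work out the remaining angle.

```bash
python3 - <<'E'
from h import *
p=shot('wrist')
L=onz(p,(175,113),.065);R=onz(p,(207,118),.065);M=(L+R)/2; print('notch rim',L,R,np.linalg.norm(L-R))
# plate centre from rim circle fit
pts=np.array([onz(p,x,.065) for x in [(62,203),(82,165),(120,133),(240,123),(275,146),(299,180),(308,215)]])[:,:2]
A=np.c_[2*pts,np.ones(len(pts))];s=np.linalg.lstsq(A,(pts**2).sum(1),rcond=None)[0];C=s[:2];print('C',C,np.sqrt(s[2]+C@C))
f=lambda X:np.degrees(np.arctan2(X[1]-C[1],X[0]-C[0]))
print('notch',f(M)); r=onz(p,(171,103),.042); print('red',r,f(r),np.linalg.norm(r[:2]-C))
for px in [(176,113)]: print('pin tip',onz(p,px,.051),f(onz(p,px,.051)))
for px in [(260,212),(112,196)]: X=onz(p,px,.066);print('stud',X,f(X),np.linalg.norm(X[:2]-C))
print('spindle',onz(p,(181,252),.082))
E
```

```text
notch rim [ 0.48575399 -0.06557639  0.065     ] [ 0.48888934 -0.0509073   0.065     ] 0.01500042106934084
C [ 0.54931419 -0.06638834] 0.06398533099641462
notch 172.51360291510966
red [ 0.48036226 -0.07291489  0.042     ] -174.59285700307444 0.06926011717550085
pin tip [ 0.48569923 -0.06863849  0.051     ] -177.9742194736253
stud [ 0.53618364 -0.0287795   0.066     ] 109.2458584404201 0.03983511591926053
stud [ 0.523545   -0.10155169  0.066     ] -126.23553436650113 0.043594854599762645
spindle [ 0.54831642 -0.06639238  0.082     ]
```

```bash
python3 -m crank '[0,0.22,-0.006,0,-0.0524, 0,0.22,-0.006,0,-0.0524, 0,0.22,-0.006,0,-0.0524, 0,0,0,0,0, 0,0,0,0,0, 0,-0.3,0,0,0, 0,-0.2,0,0,0, 0,0,0,0,0]'
python3 - <<'E'
from h import *
p=shot('wrist');print(env.observe()['position'])
z=cv2.resize(p['color'][60:280,20:340],None,fx=2.4,fy=2.4,interpolation=cv2.INTER_CUBIC)
cv2.imwrite('pics/w5.png',z[:,:,::-1])
E
```

```text
time_s: 7.65
position: [0.5504, -0.0295, 0.0743]
tool_rot: [[-0.995, -0.101, 0.0], [-0.101, 0.995, 0.0], [-0.0, 0.0, -1.0]]
ft_force: [0.5, -0.5, 0.7]
grip_width: -0.0002
gripper_force: 0.0
[ 0.55013208 -0.02949948  0.07423283]
```

View pics/w5.png

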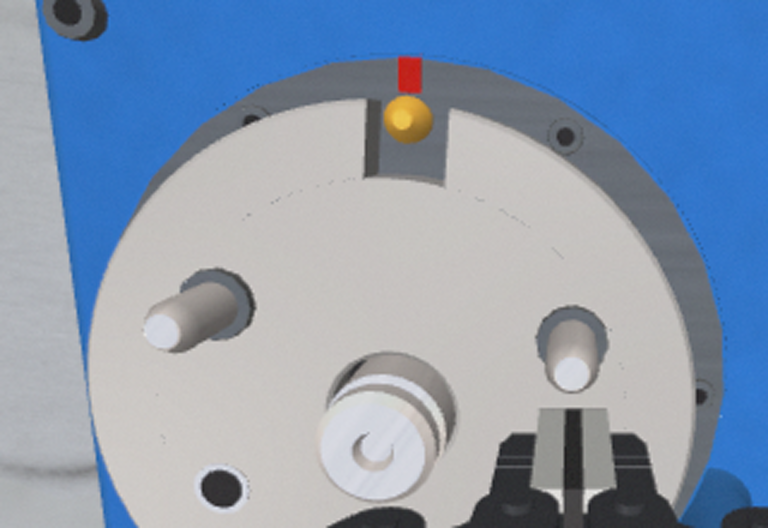

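The notch is at crop (407,140) and the pin tip at (402,119), so they almost line up. I'll correct for parallax with the numbers.

```bash
python3 - <<'E'
from h import *
p=shot('wrist')
g=lambda x,y,z:onz(p,((x+.5)/2.4-.5+20,(y+.5)/2.4-.5+60),z)[:2]
L,R,l,r=g(367,100,.065),g(448,108,.065),g(364,178,.065),g(444,186,.065)
m,n=(L+R)/2,(l+r)/2; d=(m-n)/np.linalg.norm(m-n); print(m,n,'axis',np.degrees(np.arctan2(d[1],d[0]))%360)
T=g(402,119,.051); B=g(409,122,.0465); e=T-n
print('pin',T,B,'offset left of notch axis mm',1e3*(d[0]*e[1]-d[1]*e[0]), 1e3*(d[0]*(B-n)[1]-d[1]*(B-n)[0]))
red=[g(410,60,.042),g(410,90,.042)]; q=red[0]-red[1]; print('red dir',np.degrees(np.arctan2(q[1],q[0]))%360,red)
b=[g(38,20,.014),g(103,510,.014)]; q=b[0]-b[1]; print('base edge',np.degrees(np.arctan2(q[1],q[0]))%360)
E
```

```text
[ 0.48557748 -0.06859638] [ 0.50047797 -0.06861848] axis 179.91501237583876
pin [ 0.48875976 -0.07256818] [ 0.48932703 -0.07199994] offset left of notch axis mm 3.967075420371737 3.3980016463072618
red dir 182.62056196624235 [array([ 0.47629719, -0.07331045]), array([ 0.48257489, -0.07302313])]
base edge 183.4944963796872
```

```bash
python3 -m crank '[0,0.3,0,0,0, 0,0.2,0,0,0, 0,0.12,-0.004,0,-0.028, 0,0.12,-0.004,0,-0.028, 0,0,0,0,0, 0,0,0,0,0, 0,-0.3,0,0,0, 0,-0.2,0,0,0]'
python3 - <<'E'
from h import *
p=shot('wrist');print(env.observe()['position'])
z=cv2.resize(p['color'][60:280,20:340],None,fx=2.4,fy=2.4,interpolation=cv2.INTER_CUBIC)
cv2.imwrite('pics/w6.png',z[:,:,::-1])
E
```

```text
time_s: 8.42
position: [0.5477, -0.0296, 0.0744]
tool_rot: [[-0.988, -0.156, -0.0], [-0.156, 0.988, 0.0], [0.0, 0.0, -1.0]]
ft_force: [-0.5, -0.0, -0.3]
grip_width: 0.0001
gripper_force: 0.0
[ 0.5479997  -0.02958438  0.07433481]
```

View pics/w6.png

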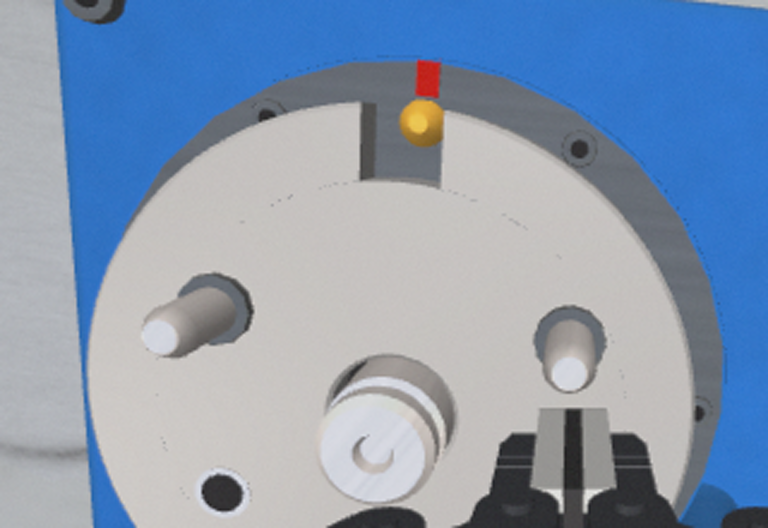

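The notch is at crop (401,145), its lower edge mid about 413, and the pin tip is at (418,122). I'll recompute.

```bash
python3 - <<'E'
from h import *
p=shot('wrist')
g=lambda x,y,z:onz(p,((x+.5)/2.4-.5+20,(y+.5)/2.4-.5+60),z)[:2]
L,R,l,r=g(361,103,.065),g(443,110,.065),g(360,180,.065),g(440,188,.065)
m,n=(L+R)/2,(l+r)/2; d=(m-n)/np.linalg.norm(m-n); print(m,n,'axis',np.degrees(np.arctan2(d[1],d[0]))%360)
T=g(418,123,.051); B=g(422,125,.0465)
for e in (T-n,B-n): print('offset left of notch axis mm',1e3*(d[0]*e[1]-d[1]*e[0]))
a,b=g(375,110,.053),g(375,178,.053); d2=(a-b)/np.linalg.norm(a-b); print('dist pin from lower left wall',1e3*(d2[0]*(T-b)[1]-d2[1]*(T-b)[0]),1e3*(d2[0]*(B-b)[1]-d2[1]*(B-b)[0]))
C=np.array([.5493,-.068])
for X in (m,T,(g(570,330,.066)),g(222,310,.066)): print(np.degrees(np.arctan2(*(X-C)[::-1]))%360)
o=env.observe();print(o['position'],o['tool_rot'][:,0])
E
```

```text
[ 0.48636275 -0.0732737 ] [ 0.50113673 -0.07220008] axis 184.15638704765337
offset left of notch axis mm -0.41978774283099757
offset left of notch axis mm -0.4181499858675911
dist pin from lower left wall -8.58884469967285 -8.579568108615158
184.78979877975266
184.42202313308573
125.56423150206668
245.56807524495986
[ 0.54782528 -0.02958267  0.07428711] [-9.87619444e-01 -1.56868832e-01 -5.23893098e-05]
```

The notch is aligned to within about 0.5 mm. Next I'll go over to a point between the spindle and the notch and press.

```bash
python3 -m crank '[0,0,0,-1.5,0, 0,0,0,-1.5,0, 0,1.1,-1.19,0,0, 0,1.1,-1.19,0,0, 0,1.08,-1.19,0,0, 0,0,0,1.5,0, 0,0,0,1.5,0, 0,0,0,0,0]' && python3 -m crank '[0,0,0,0.15,0, 0,0,0,0.15,0, 0,0,0,0.15,0, 0,0,0,0.15,0, 0,0,0,0.1,0, 0,0,0,0.1,0, 0,0,0,0.1,0, 0,0,0,0.1,0]' && python3 -m crank '[0,0,0,0.1,0, 0,0,0,0.1,0, 0,0,0,0.1,0, 0,0,0,0.1,0, 0,0,0,0.1,0, 0,0,0,0,0, 0,0,0,0,0, 0,0,0,0,0]'
```

```text
time_s: 9.18
position: [0.5194, -0.0698, 0.0723]
tool_rot: [[-0.988, -0.156, -0.004], [-0.156, 0.988, 0.002], [0.004, 0.002, -1.0]]
ft_force: [-0.6, 0.5, -0.5]
grip_width: 0.0002
gripper_force: 0.0
time_s: 9.85
position: [0.5208, -0.0701, 0.0646]
tool_rot: [[-0.988, -0.157, 0.0], [-0.157, 0.988, -0.0], [-0.0, -0.0, -1.0]]
ft_force: [-3.3, 0.1, 8.4]
grip_width: 0.0
gripper_force: 4.3
time_s: 10.52
position: [0.5208, -0.0701, 0.0599]
tool_rot: [[-0.988, -0.157, 0.001], [-0.157, 0.988, -0.0], [-0.0, -0.0, -1.0]]
ft_force: [-2.6, 0.8, 7.0]
grip_width: -0.0003
gripper_force: 3.3
```

Force is 7–8 N and the plate is moving. I'll go down to about 54 mm.

```bash
python3 -m crank '[0,0,0,0.1,0, 0,0,0,0.1,0, 0,0,0,0.1,0, 0,0,0,0.1,0, 0,0,0,0,0, 0,0,0,0,0, 0,0,0,0,0, 0,0,0,0,0]' && python3 -m crank '[0,0,0,0.07,0, 0,0,0,0.07,0, 0,0,0,0.05,0, 0,0,0,0,0, 0,0,0,0,0, 0,0,0,0,0, 0,0,0,0,0, 0,0,0,0,0]'
```

```text
time_s: 11.18
position: [0.5208, -0.0701, 0.0559]
tool_rot: [[-0.988, -0.157, 0.001], [-0.157, 0.988, -0.0], [-0.001, -0.0, -1.0]]
ft_force: [-2.7, 0.4, 6.3]
grip_width: -0.0
gripper_force: 3.3
time_s: 11.85
position: [0.5208, -0.0701, 0.0541]
tool_rot: [[-0.988, -0.157, 0.001], [-0.157, 0.988, -0.0], [-0.001, -0.0, -1.0]]
ft_force: [-2.5, 1.2, 7.2]
grip_width: -0.0002
gripper_force: 3.7
```

Continue until the force jumps.

```bash
python3 -m crank '[0,0,0,0.04,0, 0,0,0,0.03,0, 0,0,0,0,0, 0,0,0,0,0, 0,0,0,0,0, 0,0,0,0,0, 0,0,0,0,0, 0,0,0,0,0]' && python3 -m crank '[0,0,0,0.04,0, 0,0,0,0.02,0, 0,0,0,0,0, 0,0,0,0,0, 0,0,0,0,0, 0,0,0,0,0, 0,0,0,0,0, 0,0,0,0,0]'
```

```text
time_s: 12.52
position: [0.5208, -0.0701, 0.054]
tool_rot: [[-0.988, -0.157, 0.001], [-0.157, 0.988, -0.001], [-0.001, -0.001, -1.0]]
ft_force: [-4.1, 1.9, 13.1]
grip_width: 0.0001
gripper_force: 7.0
time_s: 13.18
position: [0.5208, -0.0701, 0.054]
tool_rot: [[-0.988, -0.157, 0.001], [-0.157, 0.988, -0.001], [-0.001, -0.001, -1.0]]
ft_force: [-5.7, 1.5, 19.5]
grip_width: -0.0003
gripper_force: 10.0
```

The plate is home: it stopped at 54 mm and the force is rising. I'll lift off and go behind the knob.

```bash
python3 -m crank '[0,0,0,-1,0, 0,0,0,-2.5,0, 0,0,0,-2.8,0, 0,-1.795,2.765,0,0, 0,-1.795,2.765,0,0, 0,-1.795,2.765,0,0, 0,-1.795,2.765,0,0, 0,0,0,0,0.122]' && python3 -m crank '[0,0,0,0,0.122, 0,0,0,0,0.122, 0,0,0,0,0.122, 0,0,0,0,0.122, 0,0,0,0,0, 0,0,0,0,0, 0,0,0,0,0, 0,0,0,0,0]'
python3 - <<'E'
from h import *
p=shot('wrist','w7');o=env.observe();print(o['position'],o['tool_rot'][:,0]); t=shot('top')
print(find(p,'catch_knob',.0765),find(p,'catch_pivot',.0565),find(t,'catch_knob',.0765))
for X in ([.5632,.0279,.089],[.5910,.0135,.072],[.549,-.069,.082]): print(proj(p,X))
E
```

```text
time_s: 13.85
position: [0.5757, 0.0549, 0.1153]
tool_rot: [[-0.999, -0.04, 0.001], [-0.04, 0.999, 0.001], [-0.002, 0.001, -1.0]]
ft_force: [-0.8, 0.2, -0.2]
grip_width: -0.0001
gripper_force: 0.0
time_s: 14.52
position: [0.5743, 0.0504, 0.1152]
tool_rot: [[-0.901, 0.435, -0.0], [0.435, 0.901, 0.0], [0.0, -0.0, -1.0]]
ft_force: [-1.1, -0.1, 0.8]
grip_width: 0.0002
gripper_force: 0.0
[0.57429132 0.05042538 0.11514347] [-9.00261535e-01  4.35349479e-01 -1.04879008e-05]
[(0.94, array([218.1, 225.9]), array([0.5667, 0.0263, 0.0765]))] [(0.57, array([149.6, 153.6]), array([0.5098, 0.0041, 0.0565]))] []
[215.0510382 227.4212012]
[218.87014696 263.42701651]
[ 66.24256376 268.20515577]
```

View pics/w7.png

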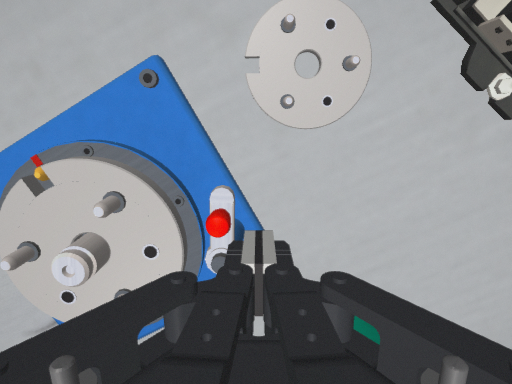

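The wrist view shows the knob at (217,220) just ahead and to the left of the fingertip, the plate seated, and the pin in the notch at (40,175). Lower and sweep the catch closed.

```bash
python3 -m crank '[0,0,0,1.8,0, 0,0,0,1.8,0, 0,0,0,0,0, 0,0,-0.3,0,0, 0,0,-0.3,0,0, 0,0,-0.3,0,0, 0,0.127,-0.285,0,-0.0873, 0,0.127,-0.285,0,-0.0873]' && python3 -m crank '[0,0.127,-0.285,0,-0.0873, 0,0.127,-0.285,0,-0.0873, 0,0.127,-0.285,0,-0.0873, 0,0.127,-0.285,0,-0.0873, 0,0.127,-0.285,0,-0.0873, 0,0.127,-0.285,0,-0.0873, 0,0,0,0,0, 0,0,0,0,0]'
python3 - <<'E'
from h import *
p=shot('wrist','w8');o=env.observe();print(o['position'],o['tool_rot'][:,0])
print(find(p,'catch_knob',.0765))
K=onz(p,find(p,'catch_knob',.0765)[0][1],.0765)
d=K[:2]-[.591,.0135];print(np.linalg.norm(d),np.degrees(np.arctan2(d[1],d[0]))%360)
E
```

```text
time_s: 15.43
position: [0.566, 0.0381, 0.0801]
tool_rot: [[-0.963, 0.27, 0.002], [0.27, 0.963, 0.0], [-0.002, 0.001, -1.0]]
ft_force: [0.8, 2.3, 0.4]
grip_width: -0.0
gripper_force: 1.2
time_s: 16.1
position: [0.5575, 0.0214, 0.0799]
tool_rot: [[-0.971, -0.241, 0.001], [-0.241, 0.971, -0.0], [-0.001, -0.001, -1.0]]
ft_force: [0.6, -0.0, 0.4]
grip_width: -0.0
gripper_force: 0.3
[0.55746901 0.0214883  0.07974878] [-9.70565453e-01 -2.40835598e-01 -9.57644056e-04]
[(0.66, array([218.1, 232.6]), array([ 0.5562, -0.    ,  0.0765]))]
0.03736271204790802 201.25007713549306
```

View pics/w8.png

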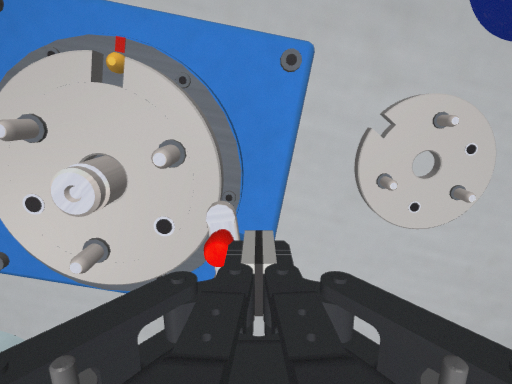

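The knob at (218,243) is travelling with the fingertip and the arm tip is reaching the rim at (220,212). Continue.

```bash
python3 -m crank '[0,0.127,-0.285,0,-0.0873, 0,0.127,-0.285,0,-0.0873, 0,0.127,-0.285,0,-0.0873, 0,0.127,-0.285,0,-0.0873, 0,0.127,-0.285,0,-0.0873, 0,0.127,-0.285,0,-0.0873, 0,0,0,0,0, 0,0,0,0,0]' && python3 -m crank '[0,0.08,-0.17,0,-0.0524, 0,0.08,-0.17,0,-0.0524, 0,0.08,-0.17,0,-0.0524, 0,0,0,0,0, 0,0,0,0,0, 0,0,0,0,0, 0,0,0,0,0, 0,0,0,0,0]'
python3 - <<'E'
from h import *
p=shot('wrist');o=env.observe();print(o['position'],o['tool_rot'][:,0])
K=onz(p,find(p,'catch_knob',.0765)[0][1],.0765)
d=K[:2]-[.591,.0135];print(K,np.linalg.norm(d),np.degrees(np.arctan2(d[1],d[0]))%360)
E
```

```text
time_s: 16.92
position: [0.5581, 0.0032, 0.0792]
tool_rot: [[-0.72, -0.694, 0.0], [-0.694, 0.72, -0.0], [0.0, -0.0, -1.0]]
ft_force: [0.5, 0.2, 0.9]
grip_width: 0.0
gripper_force: 0.4
time_s: 17.58
position: [0.5601, -0.0019, 0.0791]
tool_rot: [[-0.601, -0.799, -0.0], [-0.799, 0.601, 0.0], [0.0, 0.0, -1.0]]
ft_force: [-1.2, 1.4, 1.3]
grip_width: -0.0001
gripper_force: 1.0
[ 0.56009804 -0.00194352  0.0791151 ] [-6.00813446e-01 -7.99389267e-01  5.24878445e-05]
[ 0.57255389 -0.01960565  0.0765    ] 0.037897797168180515 240.87391808276882
```

```bash
python3 -m crank '[0,0.08,-0.17,0,-0.0524, 0,0.08,-0.17,0,-0.0524, 0,0,-0.1,0,-0.03, 0,0,0,0,0, 0,0,0,0,0, 0,0,0,0,0, 0,0,0,0,0, 0,0,0,0,0]' && python3 -m crank '[0,0,-0.1,0,0, 0,0,0,0,0, 0,0,0,0,0, 0,0,0,0,0, 0,0,0,0,0, 0,0,0,0,0, 0,0,0,0,0, 0,0,0,0,0]'
```

```text
time_s: 18.35
position: [0.5616, -0.0051, 0.079]
tool_rot: [[-0.487, -0.873, -0.003], [-0.873, 0.487, 0.001], [0.001, 0.003, -1.0]]
ft_force: [-5.2, 3.5, 4.6]
grip_width: -0.0001
gripper_force: 4.0
time_s: 19.02
position: [0.5618, -0.0053, 0.0789]
tool_rot: [[-0.487, -0.873, -0.005], [-0.873, 0.487, 0.002], [0.001, 0.005, -1.0]]
ft_force: [-8.6, 5.2, 6.3]
grip_width: 0.0003
gripper_force: 5.7
```

Force is rising with no motion, so the catch is at its end stop. I'll back off, rise clear and verify.

```bash
python3 -m crank '[0,0,0.4,0,0, 0,0,0.8,0,0, 0,0,0,-2.5,0, 0,0,0,-3,0, 0,0,0,-3,0, 0,-2,0,-2,0, 0,-3,0,0,0, 0,-3,0,0,0]' && python3 -m crank '[0,-3,0,0,0, 0,-3,0,0,0, 0,0,0,0,0, 0,0,0,0,0, 0,0,0,0,0, 0,0,0,0,0, 0,0,0,0,0, 0,0,0,0,0]'
python3 - <<'E'
from h import *
t=shot('top');s=shot('wrist')
a=cv2.resize(t['color'][160:260,205:315],None,fx=3.6,fy=3.6,interpolation=cv2.INTER_CUBIC)
b=cv2.resize(s['color'],(480,360)); cv2.imwrite('pics/f.png',np.hstack([a[:360],b])[:,:400+400,::-1])
print(proj(t,[.5765,-.015,.089]),find(t,'catch_knob',.0765),find(s,'catch_knob',.0765))
E
```

```text
time_s: 19.68
position: [0.5929, 0.0698, 0.1858]
tool_rot: [[-0.489, -0.872, 0.004], [-0.872, 0.489, -0.001], [-0.001, -0.004, -1.0]]
ft_force: [-0.7, -0.4, -0.5]
grip_width: -0.0002
gripper_force: 0.0
time_s: 20.35
position: [0.6213, 0.121, 0.1844]
tool_rot: [[-0.488, -0.873, 0.0], [-0.873, 0.488, -0.0], [-0.0, -0.0, -1.0]]
ft_force: [0.1, -0.3, -0.2]
grip_width: -0.0001
gripper_force: 0.0
[235.38064402 192.26152591] [(0.78, array([231. , 193.2]), array([ 0.5763, -0.0043,  0.0765])), (0.7, array([340.7, 249.9]), array([ 0.4538, -0.2543,  0.0765]))] [(0.86, array([223.3,  38.1]), array([0.5874, 0.0073, 0.0765]))]
```

View pics/f.png

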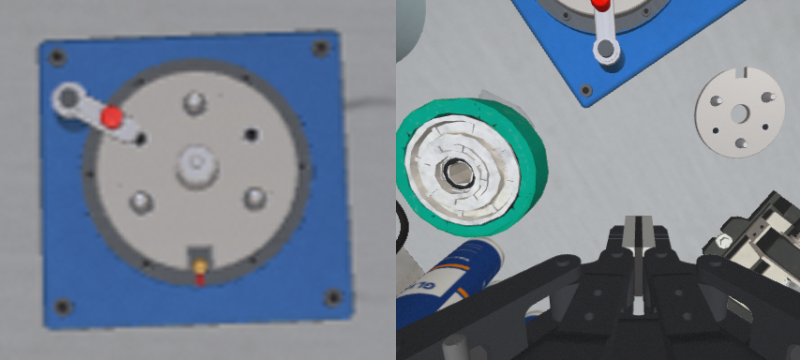

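The catch lies over the rim, pointing at the spindle. Its knob is at about (235.8,192.8), against a predicted closed position of (235.4,192.3). The notch is on the red line and nothing is touching, so I'm handing it in.

```bash
python3 -c "from rig import env; print(env.close_job())"
```

```text
the job is handed in; nothing more can be done
None
```

The plate is turned onto the pin and pressed fully home, the catch is closed against its stop over the rim, and the job was handed in at about 20 s; the judge returned no verdict.

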